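Clear up after filing a cuff

ROBOT

A 6-joint arm with a two-finger parallel gripper is mounted at the origin on the work surface. World frame = base frame: x ahead of the robot, y to its left, z up, the work surface at z = 0. Lengths are in m, angles in rad, forces in N, time in s.
With the tool pointing down it reaches from about 0.35 to 0.975 m from the base axis. Payload 4.9 kg.
Tool frame: the origin (TCP) lies midway between the tips of the shut fingers; the grasp point (between the pads) lies 19 mm behind it; z points along the fingers, y is the line along which they close (so a half turn about z gives the same grasp; the last joint's range is limited). The gripper opens to 85 mm and grips with 20 to 120 N. Pads are 22 mm wide; open, the fingers measure 114 mm over their backs; the gripper's body (76 mm by 85 mm) begins 54 mm behind the grasp point. The pads swing forward as they close: fully open they stand 13 mm farther back than shut.
Start: joints at [-1.34, 0.053, 1.613, -0, 1.476, -0.119], TCP at [0.214, -0.587, 0.201] pointing down, gripper open.
Joint ranges: [-3.01, 3.01], [-1.01, 2.22], [0.06, 2.58], [-1.02, 4.17], [0.09, 2.62], [-3.14, 3.14]. Speed limits (rad/s): [2.57, 2.57, 3.14, 3.14, 3.14, 3.14].

INTERFACE

Orientations are given as a unit quaternion [w, x, y, z].
In Python, from plant import * gives the robot as it stands.
- The arm moves only by the tool jog_arm, never from a script. Its argument "targets" is a list of rows, each a list of 3 entries, a list of its own where there are three numbers: the shift along the tool's x, y, z in units of 25 mm (1.0 is 25 mm), then the turn, a rotation vector about the tool's x, y, z in units of 8 degrees (1.0 is 8 degrees), then the opening in per cent of the stroke, from 0 (shut) to 100 (fully open). A call has 1 to 8 rows; each row is the pose to reach, as a shift and turn from the pose commanded when the call began, along the tool's axes at that moment; what a row does not reach only later rows make up. A row lasts 1/8 s, in which the tool goes at most 62.5 mm and 10.7 degrees, less where a joint would pass 70% of its speed; a pose out of reach is approached as far as the arm can. A call with a gripper value outside its range is refused whole. The fingers move at their own pace and stop on an object; the grip force is fixed at half the most. Time passes only in rows, so rows that repeat a pose let the fingers close. It gives the time, the measured TCP pose, the force, the opening and the grip force at its end, in the units of the state.
- state(): the state, without advancing time (a new reading comes with each control period).
- grab_frame(name): name is "scene" or "top" or "wrist"; returns (picture, depth): 480x640x3 uint8, red, green, blue; 480x640 float32, m along the optical axis (not along the pixel's ray), 0 where there is no reading.
- camera_params(name): a dict with "fovy" (degrees; the focal length in pixels is half the picture's height over the tangent of half this angle, whatever the lens; pixels are square), "cx", "cy" (the principal point, pixels), "dist" ([k1, k2, p1, p2, k3] as OpenCV has them; the pictures are not rectified), "rvec" (rotation vector, rad) and "tvec" (3), from world to camera coordinates, as OpenCV has them; the wrist camera has in their place "hand_eye" (4x4, takes a point from camera to tool coordinates, whose origin is the TCP and whose axes are the flange's). Camera axes: x right, y down, z forward; pixel columns grow to the right and rows downward; lengths in m; the calibration is good to about 2 mm. A picture is of the moment at which its call begins: read the wrist's pose just before it. camera_params takes no time and is no camera call.
- job_done(): hands the job in; it is judged then, once.
The state is a dict: "time": time; "joint_pos": joint angles; "joint_vel": joint speeds; "joint_efforts": joint torques, N m; "tool_pos": TCP position; "tool_rot": TCP orientation; "contact_force": force on the tool from outside, world axes, zero at the start; "ft_torque": the same for the moment, N m; "gripper_width": opening from 0.0 (shut) to 1.0 (fully open); "grasp_force": force on a finger pad.
Only numpy, scipy, OpenCV 4.12 (cv2) and the standard library are available. Lean on these libraries where they do the work, as an engineer would, in place of code of your own. Each camera call takes 0.05 s, during which the arm holds its last target. There are 200 camera calls.

TASK

Clear the jeweller's bench after filing: hang the wide silver cuff that stands astride the file over the bar of the wire rail, open side down, and lay the file in the middle of its sloped wire rest, the end of its handle down at the foot stop and its blade raised in the upper fork. Leave the other things on the bench where they are.

Things in the scene. Friction and masses are not known exactly. Their poses are not given: they have to be found in the camera images.
- file: Flat file lying on the bench. Wooden handle 24 wide, 22 high, 115 long; brass ferrule 14 long; dark steel blade 14 wide, 5 thick, 120 long, its underside 8.5 above the handle's underside. Origin: in the handle's underside, 95 from the handle's end, 20 behind its front, near the balance point; x along the file to the blade's tip (at x = 150), z up out of the handle's top. All mm; 110 g.
- cuff: Wide cuff: open oval bracelet of bright silver, rigid band 3.5 thick, 30 wide; 60 across outside, 48 high, 120 g. Starts standing on its two ends like an arch astride the file's blade. Opening between the ends, at the bottom: 35. Flanks flat and upright from 13 to 30 height. Origin: on the bench below the crown; x along the oval's axis (the band's width), y across, z up through the crown. mm.
- cuff_crown (a point): Middle of the inner face of the cuff's crown, 44.7 mm above the cuff's origin (flat over 18 mm of y).
- rail: Wire rail, fixed: a straight steel bar of 12 mm diameter along x, its axis 150 mm above the bench, on two posts at x = -80 and +80 mm, on a dark wooden base 200 x 80 x 12 mm. Origin: centre of the base's underside, below the bar's middle.
- rest: Sloped file rest, fixed: dark wooden base 200 x 90 x 12 mm, two steel wire forks and a wooden foot stop at the low (-x) end. It holds the file along its +x, rising 28 degrees, handle low. Origin: centre of the base's underside; x towards the high end.
- rest_seat (a point): Where the origin of the seated file belongs: 85 mm above the rest's origin. From here 60 mm down the slope is the lower fork (10 mm round crossbar under the handle, prongs 34 apart inside, rising 22 above it); 95 up the slope the upper fork (crossbar under the blade, prongs 28 apart inside); 98 down the slope the face of the foot stop, 3 clear of the handle's end.
- small_cuff: Narrow cuff, a bystander: same shape, band 12 mm wide, 50 mm across, 40 mm high. Origin on the bench below its crown.
- dish: Shallow round steel dish with findings, 72 mm across, 16 mm high, a bystander. Origin under its centre.
- bench_block: Square steel block 65 x 65 x 22 mm, a bystander. Origin under its centre.
- pliers: Steel pliers lying flat, about 125 x 55 x 12 mm, a bystander. Origin under the joint, x towards the jaws.

How it is judged:
At the end, for the whole second after the job is handed in: Cuff hanging still on the bar: inner crown within 65 mm of the bar middle along it, 14 sideways, -7 to +16 above its axis, in line within 0.3 rad, tilt under 0.4. File still in the rest: origin x -14 to 20, y within 12, height 72 to 105 mm; slope 21 to 35 deg, right side up, in line within 0.2 rad (x of cuff_crown in the frame of rail between -0.065 and 0.065 m and y of cuff_crown in the frame of rail between -0.014 and 0.014 m and z of cuff_crown in the frame of rail between 0.143 and 0.166 m and angle between the x axis of cuff and the x axis of rail, either way round below 0.3 rad and angle between cuff's own z axis and vertical below 0.4 rad and contact force between cuff and rail above 0.3 N and linear speed of each of cuff, file below 0.03 m/s and x of file in the frame of rest between -0.014 and 0.02 m and y of file in the frame of rest between -0.012 and 0.012 m and z of file in the frame of rest between 0.072 and 0.105 m and angle between file's own x axis and vertical between 0.96 and 1.2 rad and angle between file's own z axis and vertical below 0.7 rad and angle between the y axis of file and the y axis of rest, either way round below 0.2 rad and contact force between file and rest above 0.3 N); the robot touches nothing.
It fails at once if another loose thing (narrow cuff, dish, block, pliers) is moved more than 30 mm (distance of any of small_cuff, dish, bench_block, pliers from where it was at the start of the episode above 0.03 m).
It also fails if it takes over 58 s, if anything falls off the work surface, if the arm or the gripper's body presses on something with over 40 N, if the wrist force passes 120 N, or if a joint passes its speed limit or range.

## Working session

There is one attempt and no reset: what is moved stays moved. The work goes in short steps, Python scripts to look and compute and a tool call to move; the robot and the scene stay as the last step left them, time stands still between calls to the robot, and variables do not carry over. Pictures are saved under pics/ and viewed, at most 10 in all, crops included, and the job is handed in when it is done.

Besides the shell and the picture viewer there is one more tool, called after "Emit:" as a command line: name --argument value ..., lists and objects as JSON in quotes. jog_arm: Moves the arm, as the interface text tells. Its arguments: {"type":"object","properties":{"targets":{"type":"array"}},"required":["targets"]}

```bash
mkdir -p pics; ls; cat > h.py <<'E'
from plant import *
import numpy as np, cv2
from scipy.spatial.transform import Rotation as R
def K(p):
    f=240/np.tan(np.radians(p["fovy"])/2); return np.array([[f,0,p["cx"]],[0,f,p["cy"]],[0,0,1]])
def ext(p,s=None):
    T=np.eye(4)
    if "rvec" in p:
        T[:3,:3]=cv2.Rodrigues(np.array(p["rvec"],float))[0]; T[:3,3]=np.ravel(p["tvec"]); return np.linalg.inv(T)
    W=np.eye(4); q=s["tool_rot"]; W[:3,:3]=R.from_quat([q[1],q[2],q[3],q[0]]).as_matrix(); W[:3,3]=s["tool_pos"]
    return W@np.array(p["hand_eye"])
def cloud(name):
    p=camera_params(name); s=state(); im,d=grab_frame(name); T=ext(p,s)
    v,u=np.mgrid[0:480,0:640]; uv=np.stack([u,v],-1).reshape(-1,1,2).astype(np.float64)
    n=cv2.undistortPoints(uv,K(p),np.array(p["dist"],float)).reshape(480,640,2)
    P=np.dstack([n*d[...,None],d])@T[:3,:3].T+T[:3,3]; P[d==0]=np.nan
    return im,P
def save(n,im): cv2.imwrite("pics/"+n+".png",cv2.cvtColor(im,cv2.COLOR_RGB2BGR))
E
python3 - <<'E'
from h import *
for n in("top","scene"):
    im,P=cloud(n); save(n,im); np.save(n+".npy",P); print(n,np.isnan(P[...,2]).mean())
    p=camera_params(n);print(ext(p)[:3,3],p["fovy"],p["dist"])
print(state())
E
```

```text
pics
top 0.0040234375
[4.83786241e-01 7.47518931e-05 8.33655188e-01] 53.972245301720534 [-0.08182919  0.          0.          0.          0.        ]
scene 0.004078776041666667
[0.95497956 0.61315554 0.73101121] 49.98845936862392 [-0.07261014  0.          0.          0.          0.        ]
{'time': 0.1, 'joint_pos': array([-1.34001509e+00,  5.33036714e-02,  1.61413263e+00, -2.62519264e-05,
        1.47598460e+00, -1.19042433e-01]), 'joint_vel': array([-0.00031517, -0.00120191, -0.00268594, -0.00016842, -0.00045571,
        0.00028308]), 'joint_efforts': array([ 5.00975002e-04, -3.94895875e+01, -3.71365499e+01, -6.85678901e-05,
        3.89717243e-03,  3.40567203e-05]), 'tool_pos': array([ 0.21403621, -0.586565  ,  0.20019242]), 'tool_rot': array([-9.11965311e-04,  9.84741256e-01,  1.74022480e-01, -6.40903227e-05]), 'contact_force': array([0.98706674, 0.18317302, 0.38669484]), 'ft_torque': array([ 0.01271202,  0.01246279, -0.04236396]), 'grasp_force': 0.0, 'gripper_width': 0.9996923276271874}
```

View pics/top.png

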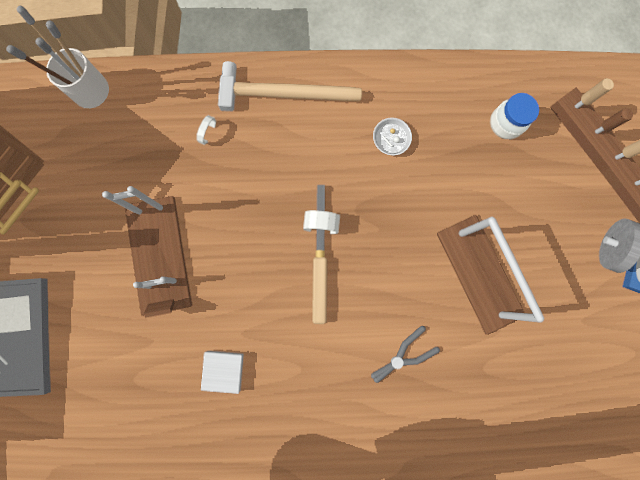

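View pics/scene.png

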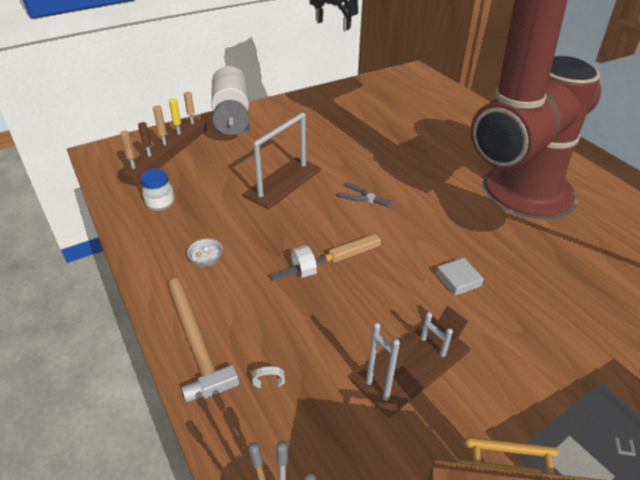

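The top picture has world +x up and +y to the left. The file runs vertically: tip (321,186), handle end (320,322), with the cuff at (320,221). The rail is at right, bar (492,221)–(540,318). The rest is at left, upper fork at (130,197) and lower fork at (155,283). The scene view agrees.

```bash
python3 - <<'E'
from h import *
def reg(P,u0,u1,v0,v1,z0,z1):
    Q=P[v0:v1,u0:u1].reshape(-1,3); return Q[(Q[:,2]>z0)&(Q[:,2]<z1)]
def line(Q,n):
    m=Q.mean(0);w=np.linalg.svd(Q-m,full_matrices=False)[2][0]; t=(Q-m)@w
    print(n,len(Q),"mean",m.round(4),"dir",w.round(3),"ang",np.degrees(np.arctan2(w[1],w[0])).round(1),"ends",(m+w*t.min()).round(4),(m+w*t.max()).round(4))
P=np.load("top.npy")
print("table z",np.nanmedian(P[400:470,300:600,2]))
line(reg(P,300,340,255,330,.015,.03),"handle")
line(reg(P,300,345,180,212,.009,.03),"blade")
line(reg(P,295,350,200,245,.044,.06),"crown")
Q=reg(P,295,350,200,245,.03,.06)
print(cv2.minAreaRect((Q[:,:2]*1000).astype(np.float32)))
line(reg(P,480,550,210,330,.14,.17),"bar")
Q=reg(P,430,520,205,340,.008,.016); r=cv2.minAreaRect((Q[:,:2]*1000).astype(np.float32));print("railbase",r)
Q=reg(P,110,200,190,320,.009,.016); r=cv2.minAreaRect((Q[:,:2]*1000).astype(np.float32));print("restbase",r)
for a,b in((.017,.05),(.05,.07),(.07,.1),(.1,.13),(.13,.16),(.16,.2)):
    Q=reg(P,90,200,180,320,a,b); 
    for nm,S in(("up",Q[Q[:,0]>.5]),("lo",Q[Q[:,0]<=.5])):
        if len(S)>5: print(a,nm,len(S),S.mean(0).round(4),S.min(0).round(4),S.max(0).round(4))
S=np.load("scene.npy")
M=(S[...,0]>.3)&(S[...,0]<.75)&(S[...,1]>.1)&(S[...,1]<.45)
print("--scene")
Q=S[(abs(S[...,1])<.06)&(S[...,0]>.4)&(S[...,0]<.75)]
line(Q[(Q[:,2]>.044)&(Q[:,2]<.06)],"crown"); line(Q[(Q[:,2]>.016)&(Q[:,2]<.03)&(Q[:,0]<.52)],"handle")
Q=S[(S[...,1]<-.15)&(S[...,1]>-.5)&(S[...,0]>.3)&(S[...,0]<.7)]
line(Q[(Q[:,2]>.148)&(Q[:,2]<.17)],"bar")
E
```

```text
table z 0.00023690248347452147
handle 927 mean [ 0.4955 -0.0229  0.0215] dir [-0.999  0.043  0.   ] ang 177.5 ends [ 0.5553 -0.0255  0.0214] [ 0.4384 -0.0205  0.0215]
blade 210 mean [ 0.6572 -0.0295  0.0135] dir [-1.     0.027 -0.009] ang 178.5 ends [ 0.6811 -0.0302  0.0137] [ 0.6333 -0.0289  0.0133]
crown 391 mean [ 0.6122 -0.0293  0.0474] dir [ 0.136  0.991 -0.003] ang 82.2 ends [ 0.6091 -0.0515  0.0475] [ 0.6152 -0.0074  0.0474]
((612.0262451171875, -29.44021987915039), (59.81545639038086, 28.54827308654785), 82.16787719726562)
bar 986 mean [ 0.5134 -0.3093  0.1544] dir [-0.919 -0.394 -0.   ] ang -156.8 ends [ 0.5923 -0.2755  0.1544] [ 0.4352 -0.3429  0.1544]
railbase ((514.3355102539062, -310.5520324707031), (199.7212677001953, 81.95244598388672), 23.14514923095703)
restbase ((564.1300659179688, 260.7646484375), (199.31085205078125, 91.43671417236328), 9.610456466674805)
0.017 up 133 [0.5967 0.2604 0.0336] [0.5054 0.2233 0.0171] [0.6521 0.2958 0.0497]
0.017 lo 169 [0.4775 0.2442 0.0405] [0.4686 0.2233 0.028 ] [0.4859 0.2688 0.0498]
0.05 up 211 [0.551  0.259  0.0584] [0.5063 0.2259 0.0503] [0.6511 0.2958 0.07  ]
0.05 lo 207 [0.4663 0.2437 0.0574] [0.4587 0.2235 0.0503] [0.476  0.2667 0.0632]
0.07 up 161 [0.5821 0.2637 0.0814] [0.5061 0.2264 0.0702] [0.6517 0.296  0.0999]
0.1 up 88 [0.6433 0.2692 0.1146] [0.6371 0.2506 0.1001] [0.6516 0.2946 0.1297]
0.13 up 273 [0.6442 0.2735 0.1438] [0.6372 0.2513 0.1301] [0.6527 0.2971 0.16  ]
--scene
crown 181 mean [ 0.615  -0.0248  0.0463] dir [ 0.178 -0.984  0.017] ang -79.8 ends [ 0.6112 -0.0038  0.046 ] [ 0.6188 -0.0459  0.0467]
handle 304 mean [ 0.481  -0.0177  0.0199] dir [ 0.999 -0.044  0.008] ang -2.5 ends [ 0.4403 -0.0159  0.0196] [ 0.5195 -0.0194  0.0202]
bar 267 mean [ 0.5223 -0.3043  0.1528] dir [ 0.915  0.403 -0.004] ang 23.8 ends [ 0.4391 -0.3409  0.1532] [ 0.5949 -0.2723  0.1525]
```

```bash
cat >> h.py <<'E'
def rot(yaw,pitch=0):  # tool down, tool x at yaw; pitch raises tool x axis (deg)
    return R.from_euler("ZY",[yaw,-pitch],degrees=True)*R.from_euler("x",180,degrees=True)
def go(pos,yaw,pitch=0):
    s=state();q=s["tool_rot"];r=R.from_quat([q[1],q[2],q[3],q[0]])
    print("t",round(s["time"],2),"shift",(r.inv().apply(np.array(pos)-s["tool_pos"])/.025).round(2),"turn",(np.degrees((r.inv()*rot(yaw,pitch)).as_rotvec())/8).round(2))
E
python3 - <<'E'
from h import *
go([.613,-.028,.22],-8)
go([.20,-.58,.26],20)
E
```

```text
t 0.1 shift [ 22.65 -15.52  -0.76] turn [-0.01  0.    3.51]
t 0.1 shift [-0.44 -0.44 -2.39] turn [-0.01 -0.    0.01]
```

Emit:
jog_arm --targets '[[[0,0,-2],[0,0,0],100],[[22.6,-15.5,-2],[0,0,3.5],100],[[22.6,-15.5,-2],[0,0,3.5],100],[[22.6,-15.5,-2],[0,0,3.5],100],[[22.6,-15.5,-2],[0,0,3.5],100],[[22.6,-15.5,-2],[0,0,3.5],100],[[22.6,-15.5,-2],[0,0,3.5],100],[[22.6,-15.5,-2],[0,0,3.5],100]]'

```text
time: 1.1
tool_pos: [0.4686, -0.2296, 0.251]
tool_rot: [-0.0, 0.998, -0.069, -0.0]
contact_force: [0.4, -0.2, -0.6]
gripper_width: 1.002
grasp_force: 0.0
```

```bash
python3 - <<'E'
from h import *
go([.613,-.028,.22],-8)
E
```

```text
t 1.1 shift [ 4.6  -8.79  1.24] turn [-0.  0.  0.]
```

Emit:
jog_arm --targets '[[[4.6,-8.8,1.2],[0,0,0],100],[[4.6,-8.8,1.2],[0,0,0],100],[[4.6,-8.8,1.2],[0,0,0],100],[[4.6,-8.8,1.2],[0,0,0],100],[[4.6,-8.8,1.2],[0,0,0],100],[[4.6,-8.8,1.2],[0,0,0],100]]'

```text
time: 1.85
tool_pos: [0.6119, -0.0296, 0.2207]
tool_rot: [0.0, 0.998, -0.069, -0.001]
contact_force: [-0.7, -0.3, 0.6]
gripper_width: 0.998
grasp_force: 0.0
```

```bash
python3 - <<'E'
from h import *
im,P=cloud("wrist"); save("w1",im); np.save("w1.npy",P)
print(ext(camera_params("wrist"),state())[:3,3])
def line(Q,n):
    m=Q.mean(0);w=np.linalg.svd(Q-m,full_matrices=False)[2][0]; t=(Q-m)@w
    print(n,len(Q),"mean",m.round(4),"ang",np.degrees(np.arctan2(w[1],w[0])).round(1),"ends",(m+w*t.min()).round(4),(m+w*t.max()).round(4))
Q=P.reshape(-1,3); Q=Q[(abs(Q[:,1]+.025)<.06)&(abs(Q[:,0]-.56)<.16)]
C=Q[(Q[:,2]>.03)&(Q[:,2]<.06)&(abs(Q[:,0]-.613)<.04)]
if len(C):print(C[:,2].max(),cv2.minAreaRect((C[:,:2]*1000).astype(np.float32)))
for n,S in(("handle",Q[(Q[:,2]>.017)&(Q[:,2]<.026)&(Q[:,0]<.56)]),("blade",Q[(Q[:,2]>.01)&(Q[:,2]<.017)&(Q[:,0]>.63)])):
    if len(S)>20: line(S,n); print(cv2.minAreaRect((S[:,:2]*1000).astype(np.float32)))
go([.613,-.028,.22],-8)
E
```

```text
[ 0.69291415 -0.04087448  0.39354136]
0.05079210104055265 ((610.3299560546875, -28.14021873474121), (59.85729217529297, 30.487030029296875), 82.42469787597656)
handle 2294 mean [ 0.4998 -0.0219  0.0213] ang 177.2 ends [ 0.5596 -0.0248  0.0208] [ 0.4367 -0.0189  0.0219]
((498.12213134765625, -21.977294921875), (23.80728530883789, 123.08002471923828), 87.58236694335938)
blade 864 mean [ 0.6558 -0.0285  0.0133] ang 177.5 ends [ 0.6803 -0.0296  0.0133] [ 0.63   -0.0274  0.0134]
((655.1393432617188, -28.47185707092285), (14.015188217163086, 50.306156158447266), 87.71098327636719)
t 1.9 shift [ 0.03 -0.1   0.05] turn [0. 0. 0.]
```

View pics/w1.png

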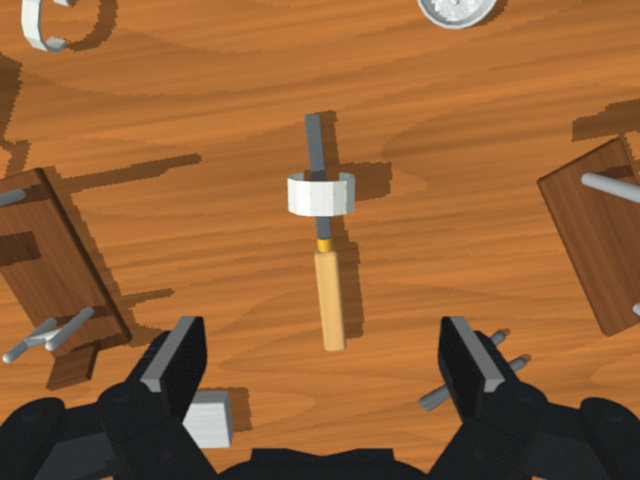

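Wrist view: the cuff is centred at about (321,193) astride the blade, the file runs from tip (314,115) to handle end (335,350), and the fingers are open and clear. Wrist and top agree on the cuff, at about (0.611, -0.029) with yaw about -7.7°. I go down and grip its flanks.

Emit:
jog_arm --targets '[[[0,0,2.5],[0,0,0],100],[[0,0,5],[0,0,0],100],[[0,0,6.5],[0,0,0],100],[[0,0,7.6],[0,0,0],100],[[0,0,8.3],[0,0,0],100],[[0,0,8.75],[0,0,0],100],[[0,0,8.75],[0,0,0],100],[[0,0,8.75],[0,0,0],100]]'

```text
time: 2.9
tool_pos: [0.6134, -0.0299, 0.004]
tool_rot: [0.0, 0.998, -0.069, 0.001]
contact_force: [0.6, 0.5, -0.5]
gripper_width: 0.998
grasp_force: 0.0
```

Emit:
jog_arm --targets '[[[0,0,0],[0,0,0],50],[[0,0,0],[0,0,0],50],[[0,0,0],[0,0,0],50],[[0,0,0],[0,0,0],50],[[0,0,0],[0,0,0],50],[[0,0,0],[0,0,0],50]]'

```text
time: 3.65
tool_pos: [0.6135, -0.0297, 0.004]
tool_rot: [-0.0, 0.998, -0.069, 0.001]
contact_force: [-0.6, 0.0, 5.4]
gripper_width: 0.553
grasp_force: 52.6
```

```bash
python3 - <<'E'
from h import *
im,P=cloud("wrist"); im2,_=grab_frame("scene")
save("w2",np.hstack([cv2.resize(im,(400,300)),cv2.resize(im2[180:360,200:440],(400,300))]))
E
```

```text
(no output)
```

View pics/w2.png

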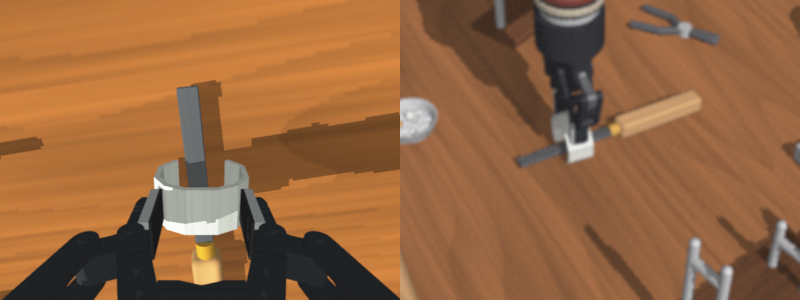

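```bash
python3 - <<'E'
from h import *
im,P=cloud("wrist")
crop=cv2.resize(im[230:440,200:440],(686,600),interpolation=cv2.INTER_CUBIC); save("w3",crop)
for u in (280,300,322,345,370):
    print(u,[(v,*(P[v,u]*1000).round().tolist()) for v in range(240,400,12)])
im,P=cloud("scene"); Q=P.reshape(-1,3);c=im.reshape(-1,3).astype(int)
m=(abs(Q[:,0]-.613)<.06)&(abs(Q[:,1]+.03)<.05)&(Q[:,2]<.08)&(Q[:,2]>.004)&(c.min(1)>130)
print(m.sum(),Q[m].min(0),Q[m].max(0),Q[m].mean(0))
E
```

```text
280 [(240, 636.0, -13.0, 0.0), (252, 630.0, -12.0, 1.0), (264, 626.0, -11.0, 5.0), (276, 620.0, -10.0, 4.0), (288, 614.0, -9.0, 5.0), (300, 628.0, -16.0, 45.0), (312, 623.0, -15.0, 45.0), (324, 618.0, -14.0, 45.0), (336, 614.0, -13.0, 45.0), (348, 608.0, -12.0, 45.0), (360, 603.0, -11.0, 46.0), (372, 564.0, 0.0, -1.0), (384, 557.0, 1.0, -0.0), (396, 550.0, 2.0, -0.0)]
300 [(240, 639.0, -23.0, 14.0), (252, 634.0, -22.0, 14.0), (264, 628.0, -21.0, 13.0), (276, 622.0, -20.0, 13.0), (288, 610.0, -18.0, -1.0), (300, 627.0, -23.0, 45.0), (312, 624.0, -23.0, 49.0), (324, 619.0, -22.0, 48.0), (336, 614.0, -21.0, 48.0), (348, 609.0, -20.0, 48.0), (360, 604.0, -19.0, 48.0), (372, 598.0, -18.0, 48.0), (384, 556.0, -9.0, 0.0), (396, 548.0, -8.0, 0.0)]
322 [(240, 638.0, -32.0, 14.0), (252, 632.0, -32.0, 13.0), (264, 627.0, -31.0, 14.0), (276, 621.0, -30.0, 14.0), (288, 616.0, -29.0, 14.0), (300, 626.0, -31.0, 46.0), (312, 623.0, -30.0, 48.0), (324, 618.0, -30.0, 48.0), (336, 613.0, -29.0, 49.0), (348, 608.0, -28.0, 48.0), (360, 602.0, -27.0, 47.0), (372, 597.0, -27.0, 47.0), (384, 565.0, -22.0, 1
[... 200 characters left out ...]
312, 622.0, -38.0, 48.0), (324, 617.0, -38.0, 48.0), (336, nan, nan, nan), (348, 607.0, -37.0, 49.0), (360, 602.0, -36.0, 48.0), (372, 596.0, -35.0, 47.0), (384, 553.0, -33.0, 1.0), (396, 550.0, -32.0, 6.0)]
370 [(240, 630.0, -53.0, 1.0), (252, 624.0, -53.0, -0.0), (264, 621.0, -52.0, 7.0), (276, 616.0, -51.0, 8.0), (288, 610.0, -51.0, 8.0), (300, 623.0, -48.0, 45.0), (312, 618.0, -47.0, 44.0), (324, 613.0, -47.0, 44.0), (336, 608.0, -46.0, 44.0), (348, 603.0, -46.0, 44.0), (360, 598.0, -45.0, 44.0), (372, 559.0, -46.0, 1.0), (384, 550.0, -45.0, -1.0), (396, 543.0, -45.0, -0.0)]
254 [ 0.58601716 -0.05761996  0.00411486] [0.63411257 0.00800556 0.06005231] [ 0.61980793 -0.0085048   0.02659096]
```

View pics/w3.png

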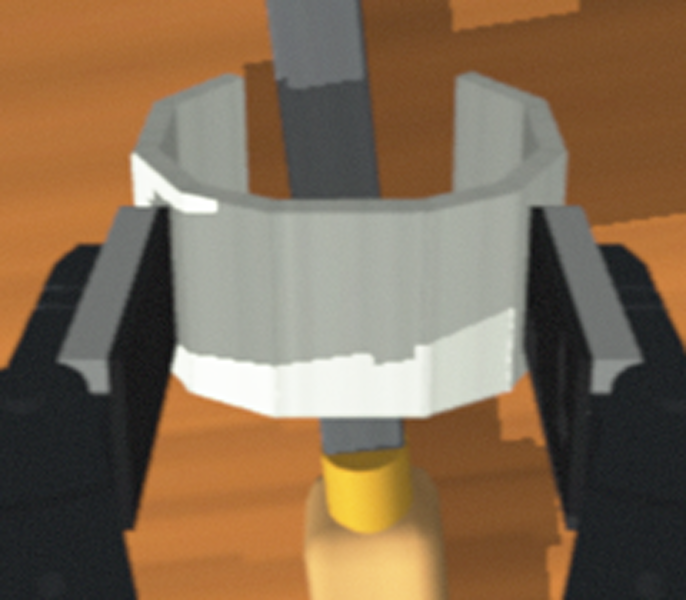

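```bash
python3 - <<'E'
from h import *
go([.6135,-.0297,.24],-7.9)
go([.516,-.3085,.24],23.2)
E
```

```text
t 3.85 shift [ 0.02 -0.   -9.44] turn [-0.   -0.02 -0.01]
t 3.85 shift [-2.3  11.58 -9.45] turn [ 0.   -0.02 -3.9 ]
```

Emit:
jog_arm --targets '[[[0,0,-1],[0,0,0],50],[[0,0,-3],[0,0,0],50],[[0,0,-5],[0,0,0],50],[[0,0,-7],[0,0,0],50],[[-0.5,1.5,-9],[0,0,-0.6],50],[[-0.8,3.5,-9.4],[0,0,-1.3],50],[[-1.2,5.5,-9.4],[0,0,-2],50],[[-1.6,7.5,-9.4],[0,0,-2.7],50]]'

```text
time: 4.85
tool_pos: [0.5458, -0.2109, 0.237]
tool_rot: [-0.0, 0.993, 0.121, -0.0]
contact_force: [0.0, -0.2, -0.8]
gripper_width: 0.55
grasp_force: 51.2
```

```bash
python3 - <<'E'
from h import *
go([.516,-.3085,.24],23.2)
E
```

```text
t 4.85 shift [-2.09  3.5  -0.12] turn [-0.    0.   -1.17]
```

Emit:
jog_arm --targets '[[[-1,1.8,0],[0,0,-0.6],50],[[-2,3.4,0],[0,0,-1.2],50],[[-2,3.4,0],[0,0,-1.2],50],[[-2,3.4,0],[0,0,-1.2],50],[[-2,3.4,0],[0,0,-1.2],50]]'

```text
time: 5.48
tool_pos: [0.5185, -0.3029, 0.2373]
tool_rot: [-0.0, 0.979, 0.202, -0.0]
contact_force: [-0.1, -0.1, -0.9]
gripper_width: 0.554
grasp_force: 51.3
```

```bash
python3 - <<'E'
from h import *
go([.516,-.3085,.24],23.2)
s=state(); im,P=cloud("wrist"); print(s["tool_pos"])
im2,_=grab_frame("scene")
save("w4",np.hstack([cv2.resize(im,(400,300)),cv2.resize(im2[40:280,160:480],(400,300))]))
# bar & cuff in tool frame from wrist depth
q=s["tool_rot"];r=R.from_quat([q[1],q[2],q[3],q[0]])
Q=r.inv().apply(P.reshape(-1,3)-s["tool_pos"]); z=P[...,2].ravel()
m=(z>.14)&(z<.162)&(abs(Q[:,1])<.05)&(abs(Q[:,0])<.1)
B=Q[m]; print("bar",len(B),B.mean(0).round(4), "x",B[:,0].min(),B[:,0].max(),"slope",np.polyfit(B[:,0],B[:,1],1),"ztop",np.percentile(z[m],95))
m=(z>.235)&(abs(Q[:,1])<.035)&(abs(Q[:,0])<.05)&(Q[:,2]>-.06)
C=Q[m];print("cuff",len(C),C.min(0).round(4),C.max(0).round(4))
for c in("top",):
    im,T=cloud(c); p=T.reshape(-1,3); m=(p[:,2]>.14)&(p[:,2]<.165)&(abs(p[:,0]-.515)<.12)&(abs(p[:,1]+.31)<.1); q=r.inv().apply(p[m]-s["tool_pos"]); print(m.sum(), np.polyfit(q[:,0],q[:,1],1) if m.sum()>10 else "",q[:,0].min(),q[:,0].max())
E
```

```text
t 5.47 shift [-0.18  0.16 -0.11] turn [-0.    0.    0.01]
[ 0.51851524 -0.30293458  0.23726084]
bar 3410 [0.0174 0.0045 0.0826] x -0.05196236357941298 0.07828652615343525 slope [-0.00232043  0.00458089] ztop 0.15652490681104678
cuff 15149 [-0.0178 -0.035  -0.06  ] [0.014  0.035  0.0023]
991 [0.00235931 0.00395407] -0.09190048328288301 0.07864808938195558
```

View pics/w4.png

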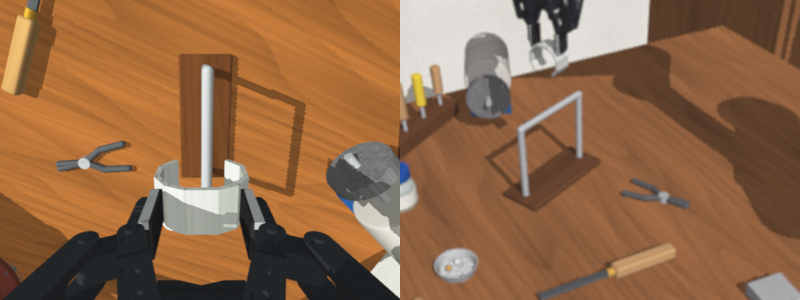

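The wrist view shows the bar from (207,68) running down into the cuff's opening. Wrist and top depth both put it 4 mm to the tool's +y, in line. I correct that and lower the cuff.

Emit:
jog_arm --targets '[[[-0.2,0.17,0],[0,0,0],50],[[-0.2,0.17,0.6],[0,0,0],50],[[-0.2,0.17,1.4],[0,0,0],50],[[-0.2,0.17,2.4],[0,0,0],50],[[-0.2,0.17,3.4],[0,0,0],50],[[-0.2,0.17,4.2],[0,0,0],50],[[-0.2,0.17,4.7],[0,0,0],50],[[-0.2,0.17,4.7],[0,0,0],50]]'

```text
time: 6.62
tool_pos: [0.5147, -0.3095, 0.1186]
tool_rot: [-0.001, 0.98, 0.201, -0.001]
contact_force: [0.4, -0.3, -0.9]
gripper_width: 0.552
grasp_force: 51.3
```

Emit:
jog_arm --targets '[[[0,0,0.08],[0,0,0],50],[[0,0,0.16],[0,0,0],50],[[0,0,0.16],[0,0,0],50]]'

```text
time: 7.0
tool_pos: [0.5155, -0.3102, 0.1166]
tool_rot: [0.0, 0.98, 0.201, 0.0]
contact_force: [-0.5, 0.1, -1.2]
gripper_width: 0.55
grasp_force: 51.3
```

Still free; step down to touch.

Emit:
jog_arm --targets '[[[0,0,0.05],[0,0,0],50],[[0,0,0.08],[0,0,0],50],[[0,0,0.08],[0,0,0],50]]'

```text
time: 7.38
tool_pos: [0.5156, -0.3103, 0.1154]
tool_rot: [0.0, 0.979, 0.201, 0.0]
contact_force: [-2.0, 2.0, 6.2]
gripper_width: 0.556
grasp_force: 53.8
```

Contact at 6 N where expected. Release and rise.

Emit:
jog_arm --targets '[[[0,0,0],[0,0,0],65],[[0,0,0],[0,0,0],80],[[0,0,0],[0,0,0],100],[[0,0,0],[0,0,0],100],[[0,0,0],[0,0,0],100],[[0,0,-0.5],[0,0,0],100],[[0,0,-1.5],[0,0,0],100],[[0,0,-3],[0,0,0],100]]'

```text
time: 8.38
tool_pos: [0.5147, -0.3096, 0.1894]
tool_rot: [-0.001, 0.98, 0.201, -0.001]
contact_force: [0.2, -1.5, -0.6]
gripper_width: 1.001
grasp_force: 0.0
```

Emit:
jog_arm --targets '[[[0,0,-2],[0,0,0],100],[[0,0,-3],[0,0,0],100],[[0,0,-3],[0,0,0],100],[[0,0,-3],[0,0,0],100]]'

```text
time: 8.88
tool_pos: [0.5148, -0.3097, 0.2628]
tool_rot: [-0.001, 0.98, 0.201, -0.001]
contact_force: [-0.2, -0.5, -1.2]
gripper_width: 0.999
grasp_force: 0.0
```

```bash
python3 - <<'E'
from h import *
im2,S=cloud("scene"); im,P=cloud("wrist")
save("w5",np.hstack([cv2.resize(im,(400,300)),cv2.resize(im2[40:280,160:480],(400,300))]))
Q=P.reshape(-1,3); d=Q[:,:2]-[.5143,-.3098]; a=np.radians(23.2); u=d@[np.cos(a),np.sin(a)]; v=d@[-np.sin(a),np.cos(a)]
m=(Q[:,2]>.157)&(Q[:,2]<.175)&(abs(v)<.04)&(abs(u)<.06)
print(m.sum(),Q[m][:,2].max(),u[m].min(),u[m].max(),v[m].min(),v[m].max(),cv2.minAreaRect((np.c_[u,v][m]*1000).astype(np.float32)))
# file
m=(abs(Q[:,1]+.02)<.06)&(Q[:,0]<.56)&(Q[:,0]>.42)&(Q[:,2]>.017)&(Q[:,2]<.026)
if m.sum()>50: print("handle",cv2.minAreaRect((Q[m][:,:2]*1000).astype(np.float32)))
im,T=cloud("top"); Q=T[255:330,300:345].reshape(-1,3); m=(Q[:,2]>.017)&(Q[:,2]<.03); print("top handle",m.sum(),cv2.minAreaRect((Q[m][:,:2]*1000).astype(np.float32)))
go([.522,-.0238,.25],-2.4)
E
```

```text
1786 0.16150340864809076 -0.05645247248474071 0.05945859424329121 -0.017831956835607374 0.018413331125844288 ((1.4527702331542969, -0.14739036560058594), (35.48514938354492, 115.28974914550781), 85.37681579589844)
handle ((498.1963806152344, -22.682703018188477), (24.431472778320312, 123.41370391845703), 87.52631378173828)
top handle 912 ((496.8724365234375, -22.965120315551758), (23.84427261352539, 116.99385070800781), 87.16226959228516)
t 9.03 shift [  4.78 -10.38   0.5 ] turn [-0.02  0.02  3.21]
```

View pics/w5.png

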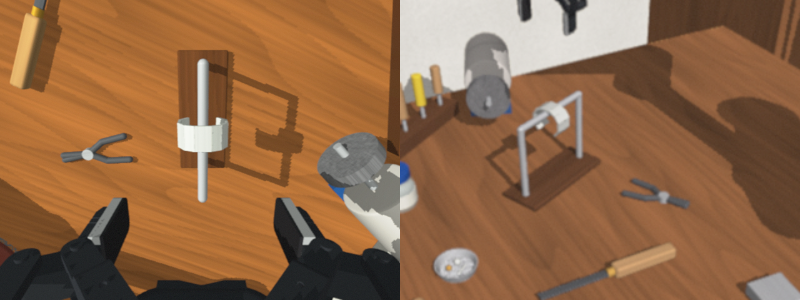

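The cuff hangs on the bar, at (203,135) in the wrist half, and rides level and in line. Next I go over the file's handle.

```bash
python3 - <<'E'
from h import *
go([.5325,-.024,.2],-2.6)
E
```

```text
t 9.03 shift [  5.17 -10.2    2.49] turn [-0.02  0.02  3.23]
```

Emit:
jog_arm --targets '[[[1,-2,0],[0,0,0.6],100],[[2,-4,0.2],[0,0,1.3],100],[[3,-6,1],[0,0,2],100],[[4,-8,1.8],[0,0,2.7],100],[[5.2,-10.2,2.5],[0,0,3.2],100],[[5.2,-10.2,2.5],[0,0,3.2],100],[[5.2,-10.2,2.5],[0,0,3.2],100],[[5.2,-10.2,2.5],[0,0,3.2],100]]'

```text
time: 10.02
tool_pos: [0.5343, -0.0257, 0.2019]
tool_rot: [0.0, 1.0, -0.021, 0.0]
contact_force: [0.6, 0.1, 0.9]
gripper_width: 0.997
grasp_force: 0.0
```

```bash
python3 - <<'E'
from h import *
s=state(); im,P=cloud("wrist"); Q=P.reshape(-1,3); print(s["tool_pos"].round(4))
m=(abs(Q[:,1]+.02)<.06)&(Q[:,0]<.551)&(Q[:,0]>.42)&(Q[:,2]>.015)&(Q[:,2]<.026)
if m.sum()>50:
    H=Q[m]; print("handle",cv2.minAreaRect((H[:,:2]*1000).astype(np.float32)),H[:,0].min()); 
    for x in(.46,.5,.53): k=abs(H[:,0]-x)<.008; print(x,np.percentile(H[k,1],[1,99]).mean() if k.sum() else None)
m=(abs(Q[:,1]+.02)<.04)&(Q[:,0]>.58)&(Q[:,0]<.7)&(Q[:,2]>.009)&(Q[:,2]<.02)
print("blade",cv2.minAreaRect((Q[m][:,:2]*1000).astype(np.float32)),Q[m][:,0].max())
go([.5325,-.024,.004],-2.6)
E
```

```text
[ 0.5343 -0.0257  0.2019]
handle ((494.32476806640625, -21.503746032714844), (23.67813491821289, 113.68809509277344), 88.02102661132812) 0.43720876074434833
0.46 -0.020653651193928743
0.5 -0.021968472251660653
0.53 -0.023282785049475042
blade ((630.2078857421875, -26.87890625), (13.618026733398438, 99.93495178222656), 88.35224151611328) 0.6802541307282942
t 10.07 shift [-0.08 -0.07  7.92] turn [ 0.   -0.    0.02]
```

Emit:
jog_arm --targets '[[[-0.1,-0.08,2],[0,0,0],100],[[-0.1,-0.08,4],[0,0,0],100],[[-0.1,-0.08,5.8],[0,0,0],100],[[-0.1,-0.08,7],[0,0,0],100],[[-0.1,-0.08,7.6],[0,0,0],100],[[-0.1,-0.08,7.95],[0,0,0],100],[[-0.1,-0.08,7.95],[0,0,0],100],[[-0.1,-0.08,7.95],[0,0,0],100]]'

```text
time: 11.08
tool_pos: [0.5329, -0.0226, 0.0042]
tool_rot: [0.0, 1.0, -0.021, 0.001]
contact_force: [0.6, 0.5, -0.1]
gripper_width: 1.001
grasp_force: 0.0
```

Emit:
jog_arm --targets '[[[0,0,0],[0,0,0],15],[[0,0,0],[0,0,0],15],[[0,0,0],[0,0,0],10],[[0,0,0],[0,0,0],5],[[0,0,0],[0,0,0],0],[[0,0,0],[0,0,0],0],[[0,0,0],[0,0,0],0],[[0,0,0],[0,0,0],0]]'

```text
time: 12.08
tool_pos: [0.5317, -0.0223, 0.0028]
tool_rot: [-0.0, 1.0, -0.021, -0.0]
contact_force: [0.8, 0.4, 0.6]
gripper_width: 0.001
grasp_force: 0.0
```

```bash
python3 - <<'E'
from h import *
s=state(); im,P=cloud("wrist"); Q=P.reshape(-1,3); print(s["tool_pos"].round(4))
m=(abs(Q[:,1]+.02)<.04)&(Q[:,0]>.58)&(Q[:,0]<.7)&(Q[:,2]>.009)&(Q[:,2]<.02)
if m.sum(): print("blade",cv2.minAreaRect((Q[m][:,:2]*1000).astype(np.float32)),Q[m][:,0].max(),Q[m][:,2].mean())
go([.533,-.024,.25],9.6); go([.56,.26,.22],9.6,28)
E
```

```text
[ 0.5317 -0.0223  0.0028]
blade ((612.89892578125, -26.335025787353516), (13.745455741882324, 66.09085083007812), 87.7997055053711) 0.6460631122138452 0.01329381947111173
t 12.12 shift [ 0.05  0.06 -9.89] turn [ 0.   -0.   -1.49]
t 12.12 shift [  0.67 -11.33  -8.69] turn [ 0.37  3.49 -1.46]
```

```bash
python3 - <<'E'
from h import *
im,P=cloud("wrist"); save("w6",np.hstack([im[:,100:500],np.ascontiguousarray(cv2.resize(grab_frame("scene")[0][180:360,260:420],(400,480)))]))
E
```

```text
(no output)
```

View pics/w6.png

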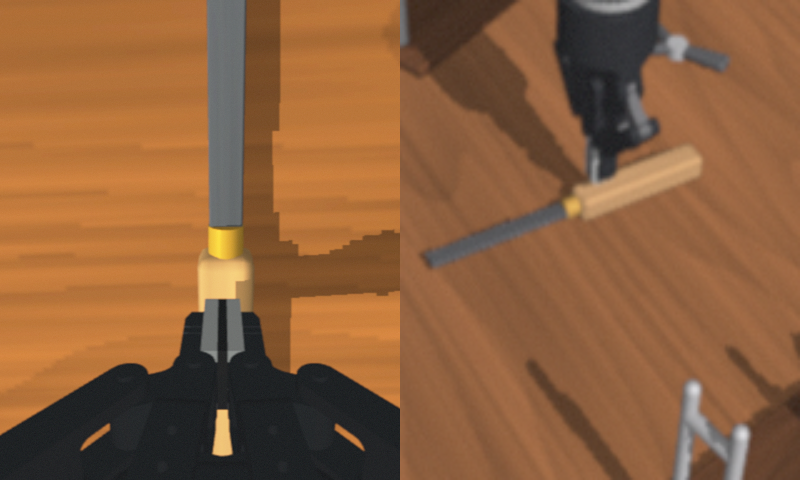

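```bash
python3 - <<'E'
from h import *
s=state(); im,P=cloud("wrist"); print(s["tool_pos"].round(4),s["contact_force"].round(2),s["gripper_width"])
for u in (306,312,318,323,328,334,340):
    print(u,[(v,*(P[v,u]*1000).round().tolist()) for v in range(270,372,10)])
print([(v,*(P[v,322]*1000).round().tolist()) for v in range(380,470,10)])
E
```

```text
[ 0.5317 -0.0223  0.0028] [-0.21 -0.17  0.22] -0.0011900355642823156
306 [(270, 546.0, -15.0, 21.0), (280, 542.0, -15.0, 21.0), (290, 537.0, -15.0, 21.0), (300, 541.0, -16.0, 38.0), (310, 541.0, -16.0, 45.0), (320, 541.0, -16.0, 52.0), (330, 542.0, -17.0, 59.0), (340, 542.0, -17.0, 66.0), (350, 542.0, -17.0, 71.0), (360, 542.0, -17.0, 76.0), (370, 542.0, -17.0, 81.0)]
312 [(270, 547.0, -18.0, 22.0), (280, 542.0, -18.0, 22.0), (290, 537.0, -17.0, 21.0), (300, 541.0, -18.0, 38.0), (310, 541.0, -18.0, 45.0), (320, 541.0, -18.0, 52.0), (330, 541.0, -19.0, 59.0), (340, 541.0, -19.0, 64.0), (350, 541.0, -19.0, 70.0), (360, 542.0, -19.0, 76.0), (370, 542.0, -19.0, 80.0)]
318 [(270, 547.0, -20.0, 22.0), (280, 542.0, -20.0, 21.0), (290, 538.0, -20.0, 22.0), (300, 541.0, -20.0, 38.0), (310, 542.0, -20.0, 46.0), (320, 541.0, -20.0, 52.0), (330, 541.0, -21.0, 59.0), (340, 541.0, -21.0, 65.0), (350, 541.0, -21.0, 70.0), (360, 538.0, -20.0, 70.0), (370, 535.0, -20.0, 71.0)]
323 [(270, 546.0, -22.0, 21.0), (280, 542.0, -22.0, 23.0), (290, 538.0, -22.0, 23.0), (300, 541.0, -22.0, 38.0), (310, 541.0,
[... 627 characters left out ...]
1.0, -26.0, 53.0), (330, 542.0, -26.0, 60.0), (340, 542.0, -26.0, 65.0), (350, 542.0, -25.0, 71.0), (360, 542.0, -25.0, 77.0), (370, 542.0, -25.0, 81.0)]
340 [(270, 547.0, -29.0, 23.0), (280, 542.0, -29.0, 22.0), (290, 537.0, -29.0, 22.0), (300, 541.0, -29.0, 38.0), (310, 528.0, -29.0, 22.0), (320, 541.0, -28.0, 53.0), (330, 541.0, -28.0, 59.0), (340, 541.0, -27.0, 64.0), (350, 541.0, -27.0, 69.0), (360, 542.0, -27.0, 77.0), (370, 542.0, -27.0, 80.0)]
[(380, 531.0, -21.0, 71.0), (390, 528.0, -21.0, 71.0), (400, 523.0, -21.0, 70.0), (410, 476.0, -19.0, 22.0), (420, 471.0, -19.0, 23.0), (430, 464.0, -19.0, 22.0), (440, 458.0, -18.0, 22.0), (450, 452.0, -18.0, 22.0), (460, 541.0, -22.0, 109.0)]
```

The picture shows the shut fingers standing above the handle, at (222,330), with the handle untouched below. Depth puts their tips at z of about 36 mm while the reported TCP is at 3 mm. So the real tips stand some 32 mm behind the reported TCP, which also explains why the cuff was caught high on its shoulders. I measure that offset before going deeper.

```bash
python3 - <<'E'
from h import *
s=state(); im,P=cloud("wrist")
for u in (312,318,330):
    print(u,[(v,*(P[v,u]*1000).round(1).tolist()) for v in range(292,304)])
# independent: scene and top clouds, finger points near tool axis
for n in("scene",):
    im,S=cloud(n);Q=S.reshape(-1,3); d=np.hypot(Q[:,0]-s["tool_pos"][0],Q[:,1]-s["tool_pos"][1]); m=(d<.022)&(Q[:,2]>.026)&(Q[:,2]<.12)
    print(n,m.sum(),np.sort(Q[m][:,2])[:12].round(4)); print(np.histogram(Q[m][:,2],np.arange(.02,.12,.005)))
E
```

```text
312 [(292, 536.3, -17.4, 21.1), (293, 536.3, -17.4, 21.9), (294, 535.8, -17.4, 21.8), (295, 535.6, -17.4, 22.4), (296, 534.9, -17.4, 21.8), (297, 534.6, -17.4, 22.3), (298, 533.7, -17.3, 21.4), (299, 541.2, -18.0, 36.7), (300, 541.6, -18.1, 38.2), (301, 540.9, -18.1, 37.8), (302, 541.2, -18.1, 39.0), (303, 541.5, -18.1, 40.4)]
318 [(292, 536.6, -20.0, 21.8), (293, 535.9, -19.9, 21.3), (294, 535.9, -19.9, 22.4), (295, 534.9, -19.9, 21.2), (296, 534.4, -19.9, 21.2), (297, 534.2, -19.9, 21.7), (298, 533.8, -19.8, 21.9), (299, 540.7, -20.3, 36.0), (300, 541.2, -20.3, 37.8), (301, 542.2, -20.4, 40.4), (302, 541.1, -20.3, 39.2), (303, 541.1, -20.3, 39.8)]
330 [(292, 536.4, -25.0, 21.9), (293, 536.2, -25.0, 22.4), (294, 535.4, -24.9, 21.8), (295, 534.8, -24.9, 21.5), (296, 534.3, -24.9, 21.4), (297, 534.3, -24.9, 22.3), (298, 533.5, -24.9, 21.7), (299, 540.5, -24.9, 35.9), (300, 541.3, -24.8, 38.2), (301, 541.4, -24.8, 39.3), (302, 541.7, -24.8, 40.6), (303, 541.0, -24.8, 40.0)]
scene 321 [0.0304 0.0305 0.0318 0.0326 0.0347 0.035  0.0351 0.0352 0.036  0.0361
 0.037  0.0374]
(array([ 0,  0,  5, 14, 21, 21, 30, 22, 18, 10, 11, 20, 35, 20, 12, 29, 20,
       13, 10]), array([0.02 , 0.025, 0.03 , 0.035, 0.04 , 0.045, 0.05 , 0.055, 0.06 ,
       0.065, 0.07 , 0.075, 0.08 , 0.085, 0.09 , 0.095, 0.1  , 0.105,
       0.11 , 0.115]))
```

Wrist and scene both give tips about 33 mm above the reported TCP. I reopen, go down a further 32 mm, and close.

Emit:
jog_arm --targets '[[[0,0,0],[0,0,0],100],[[0,0,0],[0,0,0],100],[[0,0,0],[0,0,0],100],[[0,0,0],[0,0,0],100],[[0,0,0.4],[0,0,0],100],[[0,0,0.8],[0,0,0],100],[[0,0,1.1],[0,0,0],100],[[0,0,1.1],[0,0,0],100]]'

```text
time: 13.38
tool_pos: [0.5307, -0.0222, -0.026]
tool_rot: [-0.0, 1.0, -0.021, -0.001]
contact_force: [0.5, -0.0, 0.1]
gripper_width: 1.004
grasp_force: 0.0
```

Emit:
jog_arm --targets '[[[0,0,0.08],[0,0,0],100],[[0,0,0.16],[0,0,0],100],[[0,0,0.16],[0,0,0],60],[[0,0,0.16],[0,0,0],40],[[0,0,0.16],[0,0,0],20],[[0,0,0.16],[0,0,0],10],[[0,0,0.16],[0,0,0],10],[[0,0,0.16],[0,0,0],10]]'

```text
time: 14.38
tool_pos: [0.5322, -0.0224, -0.0283]
tool_rot: [0.0, 1.0, -0.021, 0.0]
contact_force: [0.5, -0.4, 3.2]
gripper_width: 0.266
grasp_force: 60.5
```

```bash
cat >> h.py <<'E'
OFF=np.array([-.001,0,-.0283])
def goF(org,yaw,pitch): go(np.array(org)-rot(yaw,pitch).apply(OFF),yaw,pitch)
E
python3 - <<'E'
from h import *
im,S=cloud("scene");Q=S.reshape(-1,3)
m=(abs(Q[:,0]-.564)<.14)&(abs(Q[:,1]-.261)<.09)&(Q[:,2]>.008)&(Q[:,2]<.016); print(m.sum(),cv2.minAreaRect((Q[m][:,:2]*1000).astype(np.float32)))
T=np.load("top.npy")
a=np.radians(9.6)
for n,Q in(("scene",Q),("top",T.reshape(-1,3))):
    d=Q[:,:2]-[.564,.261]; u=d@[np.cos(a),np.sin(a)]; v=d@[-np.sin(a),np.cos(a)]
    for nm,lo,hi,z0 in(("upper",.06,.1,.125),("lower",-.11,-.03,.045)):
        m=(u>lo)&(u<hi)&(abs(v)<.04)&(Q[:,2]>z0)&(Q[:,2]<.2)
        print(n,nm,m.sum(),"v",np.percentile(v[m],[1,99]).round(4),"u",np.percentile(u[m],[1,50,99]).round(4),"zmax",Q[m][:,2].max().round(3))
goF([.533,-.024,.15],-2.5,0)
goF([.566,.261,.20],9.6,28)
E
```

```text
4425 ((566.103759765625, 263.435546875), (201.20518493652344, 91.603515625), 9.875679016113281)
scene upper 377 v [-0.0203  0.0255] u [0.0802 0.087  0.09  ] zmax 0.16
scene lower 603 v [-0.0226  0.0282] u [-0.1022 -0.0521 -0.0423] zmax 0.081
top upper 291 v [-0.0234  0.0212] u [0.0774 0.0806 0.0869] zmax 0.162
top lower 485 v [-0.0264  0.0251] u [-0.1053 -0.0906 -0.0458] zmax 0.082
t 14.43 shift [ 0.08  0.06 -6.  ] turn [ 0.   -0.01  0.02]
t 14.43 shift [  1.45 -11.5   -8.15] turn [ 0.37  3.48 -1.46]
```

Emit:
jog_arm --targets '[[[0,0,-1],[0,0,0],10],[[0,0,-3],[0,0,0],10],[[0,0,-5],[0,0,0],10],[[0,-0.5,-7],[0,0,0],10],[[0.3,-2,-8.2],[0.05,0.5,-0.2],10],[[0.6,-4,-8.2],[0.1,1,-0.4],10],[[0.9,-6,-8.2],[0.2,1.6,-0.7],10],[[1.1,-8,-8.2],[0.25,2.2,-0.9],10]]'

```text
time: 15.42
tool_pos: [0.567, 0.1777, 0.1756]
tool_rot: [-0.014, 0.987, 0.042, 0.154]
contact_force: [0.1, -0.4, -1.7]
gripper_width: 0.267
grasp_force: 60.0
```

```bash
python3 - <<'E'
from h import *
goF([.569,.262,.19],9.7,28)
print(state()["joint_pos"].round(2))
E
```

```text
t 15.43 shift [ 0.76 -3.39  0.72] turn [ 0.12  1.27 -0.58]
[ 0.19 -0.22  1.94 -0.02  1.11  1.68]
```

Emit:
jog_arm --targets '[[[0.3,-1,0.3],[0,0.6,-0.2],10],[[0.5,-2.2,0.5],[0.1,1,-0.4],10],[[0.75,-3.4,0.7],[0.12,1.27,-0.58],10],[[0.75,-3.4,0.7],[0.12,1.27,-0.58],10],[[0.75,-3.4,0.7],[0.12,1.27,-0.58],10],[[0.75,-3.4,0.7],[0.12,1.27,-0.58],10]]'

```text
time: 16.18
tool_pos: [0.5832, 0.2623, 0.1667]
tool_rot: [-0.02, 0.967, 0.081, 0.24]
contact_force: [-0.5, 0.5, -0.3]
gripper_width: 0.27
grasp_force: 60.0
```

```bash
python3 - <<'E'
from h import *
s=state(); im,P=cloud("wrist"); im2,S=cloud("scene"); im3,T=cloud("top")
save("w7",np.hstack([cv2.resize(im,(400,300)),cv2.resize(im2[260:440,320:560],(400,300))]))
a=np.radians(9.7)
q=s["tool_rot"];r=R.from_quat([q[1],q[2],q[3],q[0]])
org=s["tool_pos"]+r.apply(OFF); print("origin est",org.round(4),"axis x",r.apply([1,0,0]).round(3))
for n,Q,c in(("wrist",P.reshape(-1,3),im),("scene",S.reshape(-1,3),im2),("top",T.reshape(-1,3),im3)):
    d=Q[:,:2]-[.565,.2618]; u=d@[np.cos(a),np.sin(a)]; v=d@[-np.sin(a),np.cos(a)]
    b=(abs(u)<.13)&(abs(v)<.08)
    m=b&(Q[:,2]>.008)&(Q[:,2]<.016)
    if m.sum()>50: print(n,"base",m.sum(),cv2.minAreaRect((Q[m][:,:2]*1000).astype(np.float32)))
    m=b&(u>.06)&(u<.1)&(abs(v)<.04)&(Q[:,2]>.10)&(Q[:,2]<.165)
    if m.sum()>5: print(n,"upper fork",m.sum(),"v",np.percentile(v[m],[1,99]).round(4),"u",np.percentile(u[m],[1,50,99]).round(4))
    m=(u>.05)&(u<.16)&(abs(v)<.03)&(Q[:,2]>.21)&(Q[:,2]<.29)
    if m.sum()>5:
        k=np.polyfit(u[m],v[m],1); print(n,"blade",m.sum(),"v at fork",np.polyval(k,.084).round(4),"slope",k[0].round(3),"pitch",np.degrees(np.arctan(np.polyfit(u[m],Q[m][:,2],1)[0])).round(1),"umax",u[m].max().round(4))
E
```

```text
origin est [0.5693 0.26   0.1912] axis x [0.872 0.148 0.467]
wrist base 6151 ((562.009033203125, 262.7287902832031), (198.28607177734375, 89.21892547607422), 9.503372192382812)
wrist upper fork 1496 v [-0.0217  0.024 ] u [0.0746 0.0763 0.0837]
wrist blade 7849 v at fork -0.0013 slope 0.002 pitch 27.7 umax 0.095
scene base 4416 ((565.9290771484375, 263.8594055175781), (201.1982879638672, 90.6339340209961), 9.55102825164795)
scene upper fork 521 v [-0.0212  0.0252] u [0.0794 0.0861 0.089 ]
scene blade 448 v at fork 0.0002 slope 0.001 pitch 27.1 umax 0.136
top base 4420 ((564.2103271484375, 260.8442687988281), (200.2682342529297, 91.6238021850586), 9.915553092956543)
top upper fork 361 v [-0.0248  0.0201] u [0.0761 0.0789 0.0858]
top blade 850 v at fork -0.0032 slope 0.001 pitch 28.0 umax 0.1339
```

View pics/w7.png

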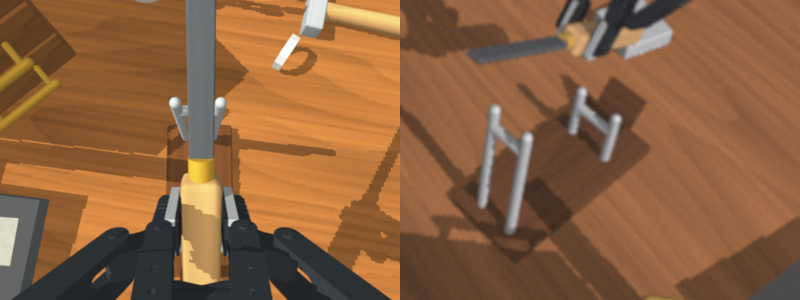

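The wrist half shows the blade above the upper fork, between its prongs at (176,103) and (220,103). All three cameras want about 2 mm more to the left. I go straight down in stages.

```bash
python3 - <<'E'
from h import *
goF([.568,.2618,.1912],9.7,28)
goF([.568,.2618,.100],9.7,28)
goF([.568,.2618,.088],9.7,28)
E
```

```text
t 16.32 shift [-0.04 -0.08 -0.01] turn [ 0.01  0.01 -0.01]
t 16.32 shift [-1.75 -0.08  3.21] turn [ 0.01  0.01 -0.01]
t 16.32 shift [-1.97 -0.08  3.64] turn [ 0.01  0.01 -0.01]
```

Emit:
jog_arm --targets '[[[0,-0.08,0],[0,0,0],10],[[-0.4,-0.08,0.7],[0,0,0],10],[[-0.8,-0.08,1.5],[0,0,0],10],[[-1.2,-0.08,2.2],[0,0,0],10],[[-1.5,-0.08,2.8],[0,0,0],10],[[-1.75,-0.08,3.2],[0,0,0],10],[[-1.75,-0.08,3.2],[0,0,0],10],[[-1.75,-0.08,3.2],[0,0,0],10]]'

```text
time: 17.32
tool_pos: [0.5821, 0.2652, 0.0764]
tool_rot: [-0.02, 0.967, 0.082, 0.241]
contact_force: [1.1, 0.2, -1.0]
gripper_width: 0.265
grasp_force: 60.0
```

```bash
python3 - <<'E'
from h import *
s=state(); q=s["tool_rot"];r=R.from_quat([q[1],q[2],q[3],q[0]]); print((s["tool_pos"]+r.apply(OFF)).round(4),s["contact_force"].round(1))
im,P=cloud("wrist"); Q=P.reshape(-1,3); a=np.radians(9.6); d=Q[:,:2]-[.565,.2618]; u=d@[np.cos(a),np.sin(a)]; v=d@[-np.sin(a),np.cos(a)]
# upper fork prongs vs blade: row of pixels just around fork
m=(u>.06)&(u<.1)&(abs(v)<.04)&(Q[:,2]>.14)&(Q[:,2]<.2)
h,e=np.histogram(v[m],np.arange(-.03,.031,.002)); print(list(zip((e[:-1]*1000).round().astype(int),h)))
go(s["tool_pos"],9.7,28); goF([.568,.2618,.088],9.7,28)
E
```

```text
[0.5681 0.2628 0.1009] [ 1.1  0.2 -1. ]
[(np.int64(-30), np.int64(0)), (np.int64(-28), np.int64(0)), (np.int64(-26), np.int64(0)), (np.int64(-24), np.int64(14)), (np.int64(-22), np.int64(212)), (np.int64(-20), np.int64(328)), (np.int64(-18), np.int64(391)), (np.int64(-16), np.int64(390)), (np.int64(-14), np.int64(270)), (np.int64(-12), np.int64(0)), (np.int64(-10), np.int64(0)), (np.int64(-8), np.int64(0)), (np.int64(-6), np.int64(402)), (np.int64(-4), np.int64(921)), (np.int64(-2), np.int64(923)), (np.int64(0), np.int64(950)), (np.int64(2), np.int64(845)), (np.int64(4), np.int64(930)), (np.int64(6), np.int64(912)), (np.int64(8), np.int64(328)), (np.int64(10), np.int64(0)), (np.int64(12), np.int64(0)), (np.int64(14), np.int64(161)), (np.int64(16), np.int64(377)), (np.int64(18), np.int64(385)), (np.int64(20), np.int64(358)), (np.int64(22), np.int64(270)), (np.int64(24), np.int64(52)), (np.int64(26), np.int64(0)), (np.int64(28), np.int64(0))]
t 17.38 shift [-0.01  0.    0.01] turn [ 0.  0. -0.]
t 17.38 shift [-0.27  0.04  0.46] turn [ 0.  0. -0.]
```

The blade sits centred between the upper prongs, to within 0.6 mm. I lower it to touch.

Emit:
jog_arm --targets '[[[-0.1,0.02,0.2],[0,0,0],10],[[-0.2,0.02,0.35],[0,0,0],10],[[-0.27,0.02,0.46],[0,0,0],10],[[-0.27,0.02,0.46],[0,0,0],10]]'

```text
time: 17.88
tool_pos: [0.5808, 0.2643, 0.062]
tool_rot: [-0.02, 0.967, 0.082, 0.24]
contact_force: [-1.5, -0.3, -0.0]
gripper_width: 0.264
grasp_force: 60.5
```

Emit:
jog_arm --targets '[[[-0.02,0,0.05],[0,0,0],10],[[-0.02,0,0.08],[0,0,0],10],[[-0.02,0,0.08],[0,0,0],10]]'

```text
time: 18.25
tool_pos: [0.5809, 0.2643, 0.0618]
tool_rot: [-0.019, 0.967, 0.082, 0.239]
contact_force: [-17.8, -6.1, 16.3]
gripper_width: 0.267
grasp_force: 63.5
```

Contact at the expected height. I ease off 1 mm, release, and withdraw along the tool axis.

Emit:
jog_arm --targets '[[[0,0,-0.05],[0,0,0],10],[[0,0,-0.05],[0,0,0],30],[[0,0,-0.05],[0,0,0],50],[[0,0,-0.05],[0,0,0],80],[[0,0,-0.05],[0,0,0],80],[[0,0,-0.05],[0,0,0],80],[[0,0,-0.6],[0,0,0],80],[[0,0,-1.5],[0,0,0],80]]'

```text
time: 19.25
tool_pos: [0.5634, 0.2612, 0.0933]
tool_rot: [-0.02, 0.967, 0.082, 0.239]
contact_force: [0.9, -0.2, -0.2]
gripper_width: 0.799
grasp_force: 0.0
```

Emit:
jog_arm --targets '[[[0,0,-1.5],[0,0,0],80],[[0,0,-3],[0,0,0],80],[[0,0,-4],[0,0,0],80],[[0,0,-4],[0,0,0],80],[[0,0,-4],[0,0,0],80]]'

```text
time: 19.88
tool_pos: [0.5177, 0.2535, 0.1809]
tool_rot: [-0.02, 0.967, 0.082, 0.24]
contact_force: [-0.5, 0.3, 0.4]
gripper_width: 0.799
grasp_force: 0.0
```

```bash
python3 - <<'E'
from h import *
im,P=cloud("wrist"); im2,S=cloud("scene"); im3,T=cloud("top")
save("w8",np.hstack([cv2.resize(im,(400,300)),cv2.resize(im2[60:420,120:600],(400,300))]))
a=np.radians(9.7)
for n,Q in(("wrist",P.reshape(-1,3)),("scene",S.reshape(-1,3)),("top",T.reshape(-1,3))):
    d=Q[:,:2]-[.565,.2618]; u=d@[np.cos(a),np.sin(a)]; v=d@[-np.sin(a),np.cos(a)]
    m=(u>.045)&(u<.16)&(abs(v)<.011)&(Q[:,2]>.11)&(Q[:,2]<.19)
    if m.sum()>5:
        k=np.polyfit(u[m],v[m],1); z=np.polyfit(u[m],Q[m][:,2],1); print(n,"blade",m.sum(),"v at fork",np.polyval(k,.084).round(4),"yaw",k[0].round(3),"pitch",np.degrees(np.arctan(z[0])).round(1),"z at u=0",z[1].round(4),"umax",u[m].max().round(4))
Q=S.reshape(-1,3); d=Q[:,:2]-[.516,-.307]; b=np.radians(23.2); u=d@[np.cos(b),np.sin(b)]; v=d@[-np.sin(b),np.cos(b)]
m=(Q[:,2]>.1585)&(Q[:,2]<.18)&(abs(v)<.04)&(abs(u)<.06);print("cuff top",m.sum(),Q[m][:,2].max() if m.sum() else 0,u[m].mean(),v[m].mean())
E
```

```text
wrist blade 3338 v at fork 0.0011 yaw 0.004 pitch 28.1 z at u=0 0.1005 umax 0.1155
scene blade 440 v at fork 0.0023 yaw 0.001 pitch 27.8 z at u=0 0.099 umax 0.1341
top blade 653 v at fork -0.0008 yaw -0.001 pitch 28.0 z at u=0 0.1 umax 0.1316
cuff top 38 0.16064533561716676 0.0013178990618818527 -0.000906521978558439
```

View pics/w8.png

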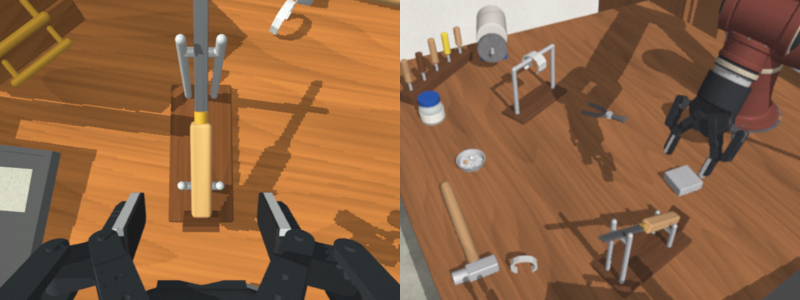

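The file lies in both forks (upper at about (202,50), lower at about (200,186) in the wrist half) at a 28° slope, origin height about 85 mm. The cuff hangs on the bar, at (537,62) in the scene half. Nothing touches the gripper, so I hand in.

```bash
python3 -c "
from plant import *
print(job_done())"
```

```text
the job is handed in; nothing more can be done
None
```

The job is handed in at about 20 s of robot time, but no verdict came back: by the last pictures the cuff hangs centred on the rail's bar, the file lies in its rest at about 28°, and nothing else on the bench was touched.

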